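Lock the keeper bar over a carving blank

TASK

Lock the carving blank in its fixture: swing the keeper bar over it by its black post as far as it goes so that its eye lies between the two ears of the yoke, then put the longer of the two pins from the wooden stand down through both ears and the eye until its flange sits on the threaded collar. Then set the screw cap upright over the pin onto the collar with its grip bar in line with the closed keeper bar, turn it backward (anticlockwise from above) until it drops off the thread ends, and screw it forward (clockwise) until it is fully home on the upper ear. Leave the shorter pin and the loose things on the table where they are, and let go of everything.

Things in the scene. Friction and masses are not known exactly. Their poses are not given: they have to be found in the camera images.
- fixture: Fixed clamp fixture: plywood base 12 mm thick (x -75 to 75, y -230 to 40 mm) with a white plaster blank (top 33 mm high), a steel yoke with threaded collar and a hinged aluminium keeper bar. Origin at table level on the vertical axis of yoke holes and collar; z up. The closed keeper bar lies along its y axis, hinge 180 mm away on -y.
- yoke_ears (a point): Point on the yoke axis midway between the ears, 44 mm above the table; axes as the fixture. Ears x -30 to 45, y -32 to 32 mm; lower ear z 12 to 32, upper ear z 56 to 70 mm, each with a 19 mm hole. A web joins them on +x (45 to 59 mm); open to -x, from where the bar swings in.
- collar_seat (a point): Point on the collar axis at the top face of the upper ear, 70 mm above the table; axes as the fixture. The cap's lower rim lies here when fully home.
- collar_top (a point): Centre of the collar's mouth, 98 mm above the table. The collar stands on the upper ear (z 70 to 98 mm), 40 mm outside (34 mm from z 93 up), bore 19 mm, 49 mm over the thread crests. Right-hand four-start thread, lead 40 mm per turn; the four starts are alike, 90 degrees apart.
- thread_land (a point): Near the middle of one of the four level lands that top the threads, z 91 mm, 22 mm from the axis, on the fixture's +y; the others are on +x, -y, -x. Each reaches from 27 degrees anticlockwise to 19 clockwise (from above) of that direction; there a stop tooth (16 degrees long, up to z 96 mm) bars a lug from turning forward.
- thread_gap (a point): Middle of one of the four gaps (28 degrees wide, 41 degrees anticlockwise of each land's point) between a land and the neighbour's tooth. A lug turned backward off its land drops here, about 9 mm; the tooth then stops it going farther back. Turned forward it runs under the land and is drawn down.
- keeper (a joint): Hinge of the keeper bar about the vertical, rad. 0: closed against its stop, with the eye on the yoke axis between the ears; positive: swung open anticlockwise from above, towards the fixture's -x. It has friction (about 0.12 N m) and stays where it is left.
- keeper_hinge (a point): Point on the vertical hinge axis of the keeper bar, 44 mm above the table. The bar is 28 mm wide, z 36 to 52 mm; its eye (44 mm square end with a 20 mm hole) is 180 mm from the hinge axis.
- keeper_post (a point): Grip point of the black upright post, 16 mm in diameter, fixed on the bar 90 mm from the hinge axis, from 52 to 100 mm above the table; the point is on its axis, 78 mm above the table.
- cap: Aluminium screw cap: deep round hollow cap, 60 mm outside, 52 mm inside, 62 mm deep, open below, standing upright. Origin: centre of the lower rim; z up, x along its grip bar. 0.16 kg. Over the collar: rim 17 mm above the upper ear with lugs on the lands, about 8 mm (up to 11 if held up) when dropped in the gaps.
- cap_grip (a point): Centre of the grip bar on the cap, 88 mm above the rim; axes as the cap. The bar is 56 mm long (x), 14 mm wide (y), from 68 (the cap's top face) to 96 mm above the rim.
- cap_lug (a point): One of four lugs inside the cap, at its +x, +y, -x, -y: 4 mm round, 6 mm above the rim, reaching in to 43 mm across. The thread gives them 2.5 mm vertical play. From the gap the cap is home after 65 to 90 degrees forward, where it gets tight. Friction holds it in the thread: turn and lower together.
- long_pin: The longer steel pin, upright in one hole of the stand. Origin: centre of its lower end; z up. Shank 16 mm by 82 mm with a tapered tip (8 mm wide, 7 mm long); flange 25 mm wide from 82 to 86 mm; grip stem 14 mm in diameter from 86 to 110 mm. In place its lower end is 16 mm above the table. 0.17 kg.
- short_pin: The shorter steel pin, same form but shank 56 mm and overall 84 mm, in the other hole. To be left alone.
- stand: Fixed wooden stand, 60 x 150 x 46 mm (y is its long axis), origin at the centre of its underside. Two 19 mm holes at y = -45 and +45 mm, 40 mm deep, hold the pins upright.
- tape_roll: Bystander: roll of paper tape lying flat, 100 mm wide, 25 mm high; origin at the centre of its underside.
- knife: Bystander: slim carving tool with wooden handle and thin steel blade, 170 mm, lying flat.
- offcut: Bystander: plaster offcut 70 x 45 x 22 mm.
- offcut2: Bystander: L-shaped plaster offcut 100 x 75 x 20 mm.
- pliers: Bystander: pliers with red handles, 170 mm, lying flat.
- brush: Bystander: dusting brush, lying flat.
- sander: Bystander: cork sanding block 110 x 60 x 35 mm.
Mind the look-alikes: they are no part of the job. What is shaped like the long_pin but blue or green is not meant.

How it is judged:
On the way, in this order (a step that is already met when the one before it is completed fails the run):
1. the keeper bar is swung closed to its stop (within 0.03 rad) (value of joint keeper below 0.03 rad), for 0.2 s.
2. the longer pin is through both ears and the eye, its flange on the collar (lower end less than 19 mm above the table, within 4 mm of the axis, upright), with the keeper bar closed (z of long_pin in the frame of fixture below 0.019 m and horizontal distance between long_pin and fixture below 0.004 m and angle between long_pin's own z axis and vertical below 0.1 rad and value of joint keeper below 0.03 rad), for 0.2 s.
3. the cap is upright on the collar's lands, its rim 14 to 20 mm above the upper ear, within 4 mm of the axis, its grip bar within about 15 degrees of the keeper bar's line (z of cap in the frame of collar_seat between 0.014 and 0.02 m and horizontal distance between cap and collar_seat below 0.004 m and angle between cap's own z axis and vertical below 0.12 rad and angle between the x axis of cap and the y axis of fixture, either way round below 0.27 rad), for 0.1 s.
4. the cap, turned backward at least about 20 degrees from that line, has dropped off the thread ends: its rim is less than 12 mm above the upper ear and not yet screwed down (more than 5 mm) (z of cap in the frame of collar_seat between 0.005 and 0.012 m and horizontal distance between cap and collar_seat below 0.004 m and angle between cap's own z axis and vertical below 0.12 rad and ((x of cap_lug in the frame of fixture below -0.008 m and y of cap_lug in the frame of fixture above 0.008 m) or (x of cap_lug in the frame of fixture above 0.008 m and y of cap_lug in the frame of fixture below -0.008 m))), for 0.1 s.
At the end, for the whole second after the job is handed in: The cap is screwed home: its rim within 2 mm of the upper ear, within 4 mm of the collar axis, upright and at rest; under it the longer pin is through both ears and the eye (lower end less than 19 mm above the table, within 4 mm of the axis) and the keeper bar is closed (within 0.03 rad) (all of step 2 and z of cap in the frame of collar_seat between -0.003 and 0.002 m and horizontal distance between cap and collar_seat below 0.004 m and angle between cap's own z axis and vertical below 0.06 rad and linear speed of cap below 0.02 m/s); the robot touches nothing.
It fails at once if the shorter pin is moved more than 20 mm (distance of short_pin from where it was at the start of the episode above 0.02 m).
It fails at once if one of the loose bystanders is moved more than 30 mm (distance of any of tape_roll, knife, offcut, offcut2, pliers, brush, sander from where it was at the start of the episode above 0.03 m).
It also fails if it takes over 72 s, if anything falls off the work surface, if the arm or the gripper's body presses on something with over 40 N, if the wrist force passes 120 N, or if a joint passes its speed limit or range.

ROBOT

A 6-joint arm with a two-finger parallel gripper is mounted at the origin on the work surface. World frame = base frame: x ahead of the robot, y to its left, z up, the work surface at z = 0. Lengths are in m, angles in rad, forces in N, time in s.
With the tool pointing down it reaches from about 0.325 to 0.9 m from the base axis. Payload 3.5 kg.
Tool frame: the origin (TCP) lies midway between the tips of the shut fingers; the grasp point (between the pads) lies 19 mm behind it; z points along the fingers, y is the line along which they close (so a half turn about z gives the same grasp; the last joint's range is limited). The gripper opens to 85 mm and grips with 20 to 120 N. Pads are 22 mm wide; open, the fingers measure 114 mm over their backs; the gripper's body (76 mm by 85 mm) begins 54 mm behind the grasp point. The pads swing forward as they close: fully open they stand 13 mm farther back than shut.
Start: joints at [-1.205, 0.276, -0.026, 1.268, 0, 1.467], TCP at [0.282, -0.558, 0.231] pointing down, gripper open.
Joint ranges: [-3.12, 3.12], [-0.85, 1.88], [-1.08, 1.24], [-1.95, 2.15], [-1.57, 1.53], [-3.14, 3.14]. Speed limits (rad/s): [2.57, 2.57, 3.14, 3.14, 3.14, 3.14].

INTERFACE

Orientations are given as a unit quaternion [w, x, y, z].
In Python, from cell import * gives the robot as it stands.
- The arm moves only by the shell command python3 -m crank 'ROWS' [FORCE]. ROWS is text: rows parted by semicolons, each of 7 numbers parted by spaces: the turn, a rotation vector about the tool's x, y, z in degrees, then the shift along the tool's x, y, z in m, then the gripper command: -1 is shut, 1 is fully open, values between are in proportion. In form: rx ry rz tx ty tz grip; .... A call has exactly 8 rows; each row is the pose to reach, as a shift and turn from the pose commanded when the call began, along the tool's axes at that moment; what a row does not reach only later rows make up. A row lasts 1/12 s, in which the tool goes at most 41.7 mm and 7.16 degrees, less where a joint would pass 70% of its speed; a pose out of reach is approached as far as the arm can. A call with a gripper value outside its range is refused whole. The fingers move at their own pace and stop on an object; FORCE is the grip in N (left out, the last holds). Time passes only in rows, so rows that repeat a pose let the fingers close, or fill a call up. It gives the time, the measured TCP pose, the force, the opening and the grip force at its end, in the units of the state.
- read_state(): the state, without advancing time (a new reading comes with each control period).
- capture(name): name is "scene" or "top" or "wrist"; returns (picture, depth): 384x512x3 uint8, red, green, blue; 384x512 float32, m along the optical axis (not along the pixel's ray), 0 where there is no reading.
- get_calibration(name): a dict with "fx", "fy", "cx", "cy" (pixels), "R" (3x3) and "t" (3): a world point X has camera coordinates R X + t; the wrist camera has in their place "hand_eye" (4x4, takes a point from camera to tool coordinates, whose origin is the TCP and whose axes are the flange's). Camera axes: x right, y down, z forward; pixel columns grow to the right and rows downward; lengths in m; the calibration is good to about 2 mm. A picture is of the moment at which its call begins: read the wrist's pose just before it. get_calibration takes no time and is no camera call.
- close_job(): hands the job in; it is judged then, once.
The state is a dict: "clock": time; "joint_pos": joint angles; "dq": joint speeds; "effort": joint torques, N m; "tool_pos": TCP position; "orientation": TCP orientation; "wrist_force": force on the tool from outside, world axes, zero at the start; "ft_torque": the same for the moment, N m; "width": opening from 0.0 (shut) to 1.0 (fully open); "grasp_force": force on a finger pad.
Only numpy, scipy, OpenCV 4.12 (cv2) and the standard library are available. Lean on these libraries where they do the work, as an engineer would, in place of code of your own. Each camera call takes 0.05 s, during which the arm holds its last target. There are 200 camera calls.

## Working session

There is one attempt and no reset: what is moved stays moved. The work goes in short steps, Python scripts to look and compute and a shell command to move; the robot and the scene stay as the last step left them, time stands still between calls to the robot, and variables do not carry over. Pictures are saved under pics/ and viewed, at most 10 in all, crops included, and the job is handed in when it is done.

```bash
ls; mkdir -p pics
python3 - <<'E'
from cell import *
import cv2,numpy as np
s=read_state();print(s)
for n in("scene","top"):
    p,d=capture(n);cv2.imwrite(f"pics/{n}.png",p[:,:,::-1]);np.save(f"{n}_d.npy",d)
    print(n,get_calibration(n))
print(get_calibration("wrist"))
E
```

```text
pics
{'clock': 0.0, 'joint_pos': array([-1.20539355e+00,  2.77123349e-01, -2.78882238e-02,  1.26799581e+00,
       -1.32984764e-05,  1.46743785e+00]), 'dq': array([ 0.00033128,  0.0003844 , -0.0014411 ,  0.0007562 ,  0.00198702,
        0.00080862]), 'effort': array([-7.49082828e-04, -4.45513558e+01,  2.95201099e+01,  1.62728084e-02,
       -6.23192318e-05,  4.78042438e-06]), 'tool_pos': array([ 0.28209431, -0.55684324,  0.23016223]), 'orientation': array([-1.09518298e-03,  9.72657774e-01,  2.32240461e-01, -1.51026731e-04]), 'wrist_force': array([ 0.08746769, -0.35613924, -0.66662693]), 'ft_torque': array([-0.05739548, -0.00261797,  0.06609015]), 'grasp_force': 0.0, 'width': 0.9968870988626709}
scene {'fx': 398.7747928727579, 'fy': 398.7747928727579, 'cx': 263.71471694021506, 'cy': 196.63857927188448, 'R': array([[-0.53577195,  0.84429293,  0.01085645],
       [ 0.58404022,  0.37984497, -0.71736659],
       [-0.60979131, -0.37800429, -0.69661131]]), 't': array([ 0.27601095, -0.26495574,  1.45744979])}
top {'fx': 361.9599223690452, 'fy': 361.9599223690452, 'cx': 258.77785789679604, 'cy': 191.87355539590112, 'R': array([[ 0.01837969, -0.99968943,  0.01682928],
       [-0.98078408, -0.02129683, -0.1939305 ],
       [ 0.19422869, -0.0129415 , -0.98087091]]), 't': array([0.00269465, 0.5742513 , 1.21983533])}
{'fx': 327.75782651892973, 'fy': 327.75782651892973, 'cx': 252.2732626691237, 'cy': 189.96136432925468, 'hand_eye': array([[-1.30686329e-04, -9.46366246e-01, -3.23095825e-01,
         8.30889016e-02],
       [ 9.99999825e-01, -3.10249295e-04,  5.04256453e-04,
         9.26470130e-04],
       [-5.77451539e-04, -3.23095702e-01,  9.46366120e-01,
        -1.40934531e-01],
       [ 0.00000000e+00,  0.00000000e+00,  0.00000000e+00,
         1.00000000e+00]])}
```

View pics/top.png

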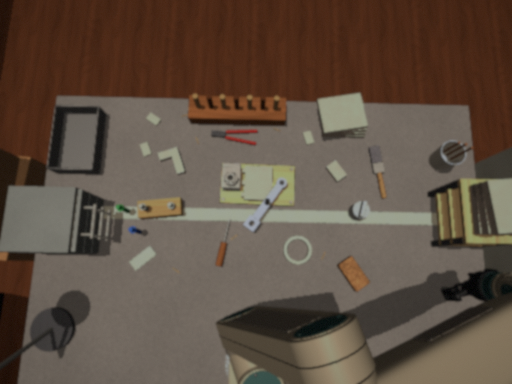

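View pics/scene.png

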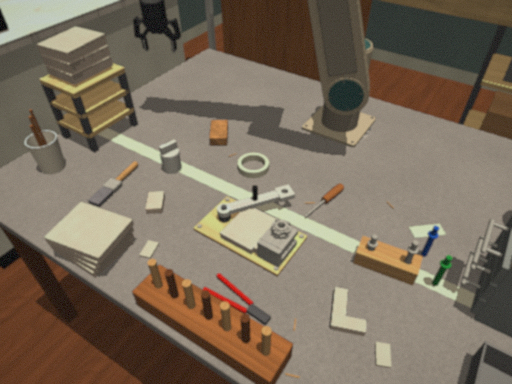

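Top view: the fixture has its yoke at about (232,176), the hinge at (281,185), and the open bar's eye at (251,223). The stand pins are at (145,209) and (172,206), and the cap is at (360,210). Next I'll measure with depth and view enlarged crops.

```bash
cat > h.py <<'E'
from cell import *
import cv2,numpy as np
from scipy.spatial.transform import Rotation as Ro
np.set_printoptions(precision=4,suppress=True)
def tool():
    s=read_state();q=s["orientation"];return Ro.from_quat([q[1],q[2],q[3],q[0]]).as_matrix(),np.array(s["tool_pos"])
def cam(n,T=None):
    c=get_calibration(n)
    if n!="wrist": return c,c["R"].T,-c["R"].T@c["t"]
    R,p=T; H=c["hand_eye"]; return c,R@H[:3,:3],R@H[:3,3]+p
def cloud(n,d,T=None):
    c,R,o=cam(n,T); v,u=np.mgrid[:d.shape[0],:d.shape[1]]
    P=np.stack([(u-c["cx"])/c["fx"]*d,(v-c["cy"])/c["fy"]*d,d],-1)@R.T+o
    P[d<=0]=np.nan; return P
def onplane(n,u,v,z,T=None):  # pixel to world at height z
    c,R,o=cam(n,T); r=R@np.array([(u-c["cx"])/c["fx"],(v-c["cy"])/c["fy"],1]); return o+r*(z-o[2])/r[2]
def pix(n,X,T=None):
    c,R,o=cam(n,T); x=R.T@(np.array(X)-o); return c["fx"]*x[0]/x[2]+c["cx"],c["fy"]*x[1]/x[2]+c["cy"]
def rel(p,yaw=None):  # shift in present tool axes to get to p; turn about tool z (deg) so that tool y has heading yaw (deg, mod 180)
    R,t=tool(); print("shift mm",(R.T@(np.array(p)-t))*1000, "tilt",np.degrees(np.arccos(-R[2,2])))
    h=np.degrees(np.arctan2(R[1,1],R[0,1])); print("tool y heading",h)
    if yaw is not None:
        a=(h-yaw+90)%180-90; print("rz",a)
E
python3 - <<'E'
from h import *
d=np.load("top_d.npy");P=cloud("top",d)
for n,(u,v) in dict(yoke=(232,176),hinge=(281,185),eye=(251,223),post=(268,204),pinA=(145,209),pinB=(172,206),cap=(360,210)).items():
    w=P[v-7:v+8,u-7:u+8].reshape(-1,3);w=w[~np.isnan(w[:,0])];k=w[w[:,2]>w[:,2].max()-.012]
    print(n,P[v,u],"top z",w[:,2].max(),k.mean(0),len(k))
im=cv2.imread("pics/top.png")
a=cv2.resize(im[155:240,210:300],None,fx=5,fy=5,interpolation=cv2.INTER_CUBIC)
b=cv2.resize(im[190:230,110:185],None,fx=4,fy=4,interpolation=cv2.INTER_CUBIC)
c=cv2.resize(im[190:230,335:385],None,fx=5,fy=5,interpolation=cv2.INTER_CUBIC)
o=np.zeros((425,760,3),np.uint8);o[:425,:450]=a;o[:160,455:755]=b;o[200:400,455:705]=c
cv2.imwrite("pics/c1.png",o)
E
```

```text
yoke [0.623  0.1086 0.083 ] top z 0.10384544697282627 [0.6157 0.1137 0.0971] 94
hinge [ 0.6024 -0.0647  0.0482] top z 0.06354478906363248 [ 0.6037 -0.0595  0.0546] 108
eye [ 0.4698  0.0395 -0.0003] top z 0.058793406111026236 [0.4671 0.0375 0.0533] 141
post [ 0.5318 -0.019   0.0542] top z 0.10379400917091952 [ 0.5382 -0.0126  0.1005] 18
pinA [0.5033 0.4049 0.0674] top z 0.11817328905389624 [0.5094 0.4087 0.1144] 18
pinB [0.5158 0.3133 0.0661] top z 0.09409169440683107 [0.5194 0.3191 0.0905] 15
cap [ 0.5114 -0.3311  0.0929] top z 0.10345272518251414 [ 0.5137 -0.3387  0.0971] 62
```

View pics/c1.png

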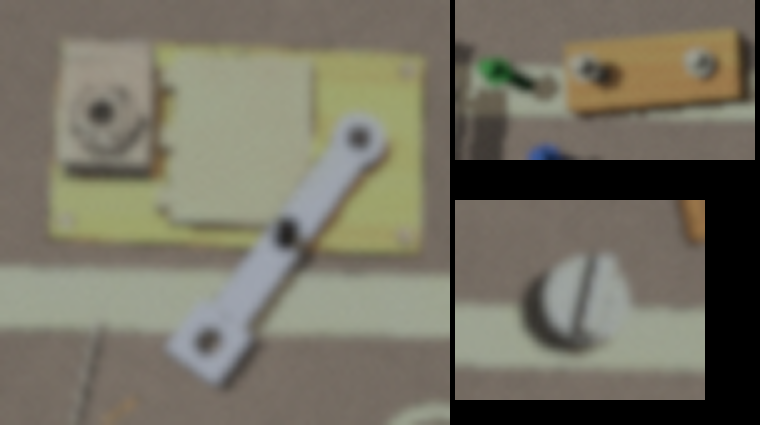

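In the enlarged crop, the collar bore is at (100,112), the hinge bolt at (358,136), the eye at (208,341) and the post top at (286,232). The pin tops are at (590,68), which is the longer one with its top at 116 mm, and (706,62). The cap is at (587,298) with its bar near-vertical in the image.

Run:
```python
from h import *
f=lambda x,y,z:onplane("top",(x+.5)/5+209.5,(y+.5)/5+154.5,z)
C=f(100,112,.098);H=f(358,136,.054);E=f(208,341,.052);K=f(286,232,.1)
print("collar",C,"hinge",H,"eye",E,"post",K)
hd=lambda a:np.degrees(np.arctan2(a[1],a[0]))
print(np.linalg.norm((C-H)[:2]),np.linalg.norm((E-H)[:2]),np.linalg.norm((K-H)[:2]),hd(C-H),hd(E-H),hd(K-H))
A=onplane("top",109.5+(590.5-455)/4,189.5+68.5/4,.116);print("pin",A)
rel([K[0],K[1],.060],hd(E-H)+90)
```

```text
collar [0.6156 0.1158 0.098 ] hinge [ 0.6127 -0.0649  0.054 ] eye [0.4647 0.0385 0.052 ] post [ 0.5345 -0.013   0.1   ]
0.18068196912695422 0.1805085489674055 0.0938898529827079 89.08284904915097 145.07743823698829 146.44678976103825
pin [0.5041 0.3963 0.116 ]
shift mm [ 470.884  -370.8963  171.105 ] tilt 0.11867720190592718
tool y heading -63.14279808812803
rz 61.77976367488367
```

```bash
R='0 0 31 .235 -.185 .02 1'; python3 -m crank '0 0 31 .235 -.185 .01 1;0 0 31 .235 -.185 .01 1;0 0 31 .235 -.185 .01 1;0 0 31 .235 -.185 .01 1;0 0 31 .235 -.185 .01 1;0 0 31 .235 -.185 .01 1;0 0 31 .235 -.185 .01 1;0 0 31 .235 -.185 .01 1'; python3 -c "
from h import *
rel([.5345,-.013,.18],235)
print(read_state()['joint_pos'])"
```

```text
clock: 0.77
tool_pos: [0.409, -0.2809, 0.2205]
orientation: [-0.002, 0.999, -0.034, -0.0]
wrist_force: [-0.3, 0.8, -0.1]
width: 0.996
grasp_force: 0.0
shift mm [ 107.2729 -275.5315   41.4636] tilt 0.22881897942601742
tool y heading -93.85691345923726
rz 31.143086540762738
[-0.7335  0.0561 -0.3125  1.2054  0.0024  2.4754]
```

```bash
python3 -m crank '0 0 -7 .015 -.035 .04 1;0 0 -14 .03 -.07 .04 1;0 0 -21 .045 -.105 .04 1;0 0 -28 .06 -.14 .04 1;0 0 -35 .075 -.175 .04 1;0 0 -42 .09 -.21 .04 1;0 0 -49 .1 -.245 .04 1;0 0 -56 .107 -.275 .04 1'; python3 -m crank '0 0 -7 0 0 0 1;0 0 -14 0 0 0 1;0 0 -21 0 0 0 1;0 0 -28 0 0 0 1;0 0 -35 0 0 0 1;0 0 -38 0 0 0 1;0 0 -38 0 0 0 1;0 0 -38 0 0 0 1'
python3 - <<'E'
from h import *
rel([.5345,-.013,.060],0)
T=tool();p,d=capture("wrist");cv2.imwrite("pics/w1.png",p[:,:,::-1]);np.save("w1.npy",d);np.save("w1T.npy",np.c_[T[0],T[1]])
for n,X in dict(collar=[.6156,.1158,.098],hinge=[.6127,-.0649,.054],eye=[.4647,.0385,.052],post=[.5345,-.013,.1]).items(): print(n,pix("wrist",X,T))
E
```

```text
clock: 1.43
tool_pos: [0.5359, -0.0179, 0.181]
orientation: [-0.0, 0.898, 0.44, 0.0]
wrist_force: [0.6, -0.2, -0.3]
width: 0.999
grasp_force: 0.0
clock: 2.1
tool_pos: [0.5348, -0.0201, 0.181]
orientation: [-0.0, 0.709, 0.706, -0.0]
wrist_force: [-0.1, -1.2, 0.3]
width: 1.002
grasp_force: 0.0
shift mm [  7.0892  -0.2711 120.9694] tilt 0.03906651885477237
tool y heading -0.24492387706964902
rz -0.24492387706965246
collar (np.float64(387.05435636887506), np.float64(-18.10965957504291))
hinge (np.float64(338.88939376384394), np.float64(227.02921883151234))
eye (np.float64(164.3331633926005), np.float64(109.57361366927137))
post (np.float64(251.44613400026083), np.float64(189.1656124315473))
```

View pics/w1.png

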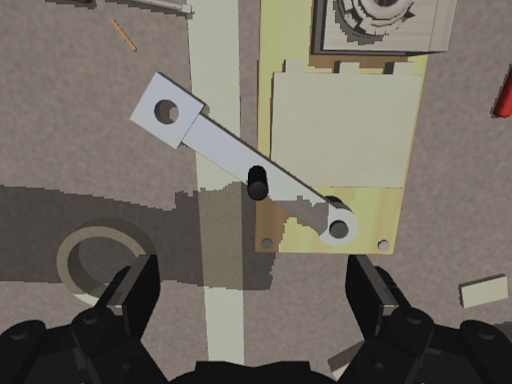

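In the wrist view, the eye is at (166,111), the hinge at (339,229), the post top at (258,190) and the collar at the top edge. I'll refine the positions from these.

Run:
```python
from h import *
M=np.load("w1T.npy");T=(M[:,:3],M[:,3])
E=onplane("wrist",166,111,.052,T);H=onplane("wrist",339,229,.053,T);K=onplane("wrist",258,189,.1,T)
hd=lambda a:np.degrees(np.arctan2(a[1],a[0]))
print(E,H,K,np.linalg.norm((E-H)[:2]),hd(E-H),np.linalg.norm((K-H)[:2]))
H=.5*(H+np.array([.6127,-.0649,.053]));a=np.radians(145)
K=H+.09*np.array([np.cos(a),np.sin(a),0]);K[2]=.060;print(K,H)
rel(K,0)
for i in range(9):
  b=np.radians(145-7*i); q=H+.09*np.array([np.cos(b),np.sin(b),0]);print(i,(T[0].T@(q-K))*1000)
```

```text
[0.4659 0.0374 0.052 ] [ 0.6132 -0.0673  0.053 ] [ 0.5392 -0.0129  0.1   ] 0.18073304653744596 144.5938029019951 0.09191734809292552
[ 0.5393 -0.0145  0.06  ] [ 0.613  -0.0661  0.053 ]
shift mm [  5.5846   4.4149 121.0142] tilt 0.031136024630610538
tool y heading -0.2391612854312493
rz -0.23916128543125126
0 [0.0006 0.0047 7.    ]
1 [8.6297 6.8086 6.9946]
2 [16.3652 14.6133  6.9886]
3 [23.0919 23.3026  6.9821]
4 [28.7096 32.7468  6.9753]
5 [33.1344 42.8053  6.9681]
6 [36.3003 53.3281  6.9607]
7 [38.1603 64.1583  6.9532]
8 [38.6866 75.1344  6.9457]
```

```bash
python3 -m crank '0 0 0 .0056 .0045 .04 1;0 0 0 .0056 .0045 .08 1;0 0 0 .0056 .0045 .11 1;0 0 0 .0056 .0045 .121 1;0 0 0 .0056 .0045 .121 1;0 0 0 .0056 .0045 .121 -1;0 0 0 .0056 .0045 .121 -1;0 0 0 .0056 .0045 .121 -1' 25;  python3 -m crank '0 0 0 0 0 0 -1;0 0 0 0 0 0 -1;0 0 0 0 0 0 -1;0 0 0 0 0 0 -1;0 0 0 0 0 0 -1;0 0 0 0 0 0 -1;0 0 0 0 0 0 -1;0 0 0 0 0 0 -1' 25; python3 -c "
from h import *
rel([.5393,-.0145,.06],0)"
```

```text
clock: 2.82
tool_pos: [0.5419, -0.0146, 0.0628]
orientation: [0.002, 0.708, 0.706, 0.001]
wrist_force: [0.0, -0.4, 0.1]
width: 0.605
grasp_force: 0.0
clock: 3.48
tool_pos: [0.5393, -0.0139, 0.0614]
orientation: [-0.0, 0.708, 0.706, 0.0]
wrist_force: [-3.3, 1.1, 5.9]
width: 0.181
grasp_force: 24.6
shift mm [-0.5902  0.0453  1.3942] tilt 0.03371540385043967
tool y heading -0.13027617754101262
rz -0.13027617754100618
```

```bash
python3 -m crank '0 0 0 .0086 .0068 0 -1;0 0 0 .0164 .0146 0 -1;0 0 0 .0231 .0233 0 -1;0 0 0 .0287 .0327 0 -1;0 0 0 .0331 .0428 0 -1;0 0 0 .0363 .0533 0 -1;0 0 0 .0382 .0642 0 -1;0 0 0 .0387 .072 0 -1'; python3 -m crank '0 0 0 0 .003 0 -1;0 0 0 0 .004 0 -1;0 0 0 0 .005 0 -1;0 0 0 0 .006 0 -1;0 0 0 0 .006 0 -1;0 0 0 0 .006 0 -1;0 0 0 0 .006 0 -1;0 0 0 0 .006 0 -1'; python3 -c "
from h import *
rel([.6130,.0239,.06],0)"
```

```text
clock: 4.15
tool_pos: [0.61, 0.0269, 0.0609]
orientation: [-0.003, 0.708, 0.707, 0.0]
wrist_force: [-6.1, 9.2, 5.3]
width: 0.183
grasp_force: 24.8
clock: 4.82
tool_pos: [0.6142, 0.0268, 0.0608]
orientation: [-0.004, 0.708, 0.707, -0.0]
wrist_force: [-7.6, 5.9, 7.7]
width: 0.179
grasp_force: 25.9
shift mm [-2.888  -1.2085  0.8192] tilt 0.4455601856909974
tool y heading -0.08741232691321581
rz -0.08741232691320988
```

```bash
python3 -m crank '0 0 0 0 0 0 .4;0 0 0 0 0 0 .4;0 0 0 0 0 0 .4;0 0 0 0 0 -.02 .4;0 0 0 0 0 -.06 .4;0 0 0 0 0 -.1 .4;0 0 0 .03 0 -.13 .4;0 0 0 .06 0 -.14 .4'; python3 -m crank '0 0 0 .015 0 0 .4;0 0 0 .015 0 0 .4;0 0 0 .015 0 0 .4;0 0 0 .015 0 0 .4;0 0 0 .015 0 0 .4;0 0 0 .015 0 0 .4;0 0 0 .015 0 0 .4;0 0 0 .015 0 0 .4'
python3 - <<'E'
from h import *
rel([.6156,.1158,.2])
T=tool();p,d=capture("wrist");cv2.imwrite("pics/w2.png",cv2.resize(p[:,:,::-1],None,fx=1.5,fy=1.5,interpolation=cv2.INTER_CUBIC));np.save("w2.npy",d);np.save("w2T.npy",np.c_[T[0],T[1]])
for n,X in dict(collar=[.6156,.1158,.098],hinge=[.6130,-.0649,.054],post=[.6142,.0268,.1]).items(): print(n,pix("wrist",X,T))
E
```

```text
clock: 5.48
tool_pos: [0.6219, 0.0834, 0.2069]
orientation: [0.004, 0.709, 0.705, 0.004]
wrist_force: [0.3, 0.2, 0.3]
width: 0.7
grasp_force: 0.0
clock: 6.15
tool_pos: [0.6176, 0.0986, 0.1998]
orientation: [-0.0, 0.708, 0.706, -0.0]
wrist_force: [-0.1, 0.2, -0.3]
width: 0.698
grasp_force: 0.0
shift mm [17.1618 -2.0843 -0.1981] tilt 0.05097435711066964
tool y heading -0.19367048153735952
collar (np.float64(249.2660705262489), np.float64(167.92250688957043))
hinge (np.float64(248.30058387869596), np.float64(320.5699123179877))
post (np.float64(248.27371156785125), np.float64(270.20156639381617))
```

View pics/w2.png

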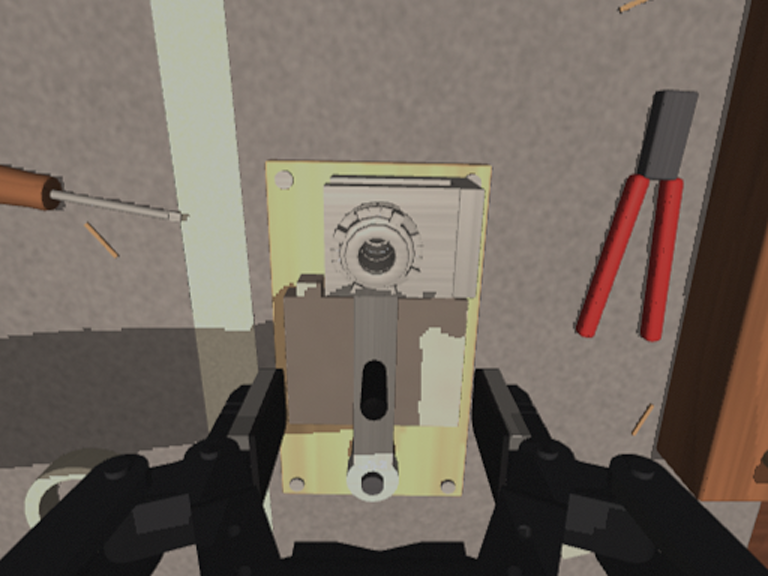

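The bar is closed in the wrist view: the collar bore is at (376,255), the hinge at (372,483) and the post top at about (374,405). I'll work out the axis.

Run:
```python
from h import *
M=np.load("w2T.npy");T=(M[:,:3],M[:,3]);d=np.load("w2.npy");P=cloud("wrist",d,T)
print("collar",onplane("wrist",376.5/1.5-.17,254/1.5-.17,.098,T),"hinge",onplane("wrist",372/1.5-.17,483/1.5-.17,.053,T))
W=P[110:240,190:320].reshape(-1,3)
k=W[(W[:,2]>.0955)&(W[:,2]<.102)];print("rim",len(k),k.mean(0),k.min(0),k.max(0))
c,r=cv2.minEnclosingCircle((k[:,:2]*1000).astype(np.float32));print(c,r)
# ear top
e=W[(W[:,2]>.067)&(W[:,2]<.073)];print("ear",np.percentile(e,[1,99],axis=0),e[:,2].mean())
print(cv2.minAreaRect((e[:,:2]*1000).astype(np.float32)))
# pin location from top view and scene
d=np.load("top_d.npy");Q=cloud("top",d)
S=Q[195:225,130:190].reshape(-1,3);s=S[(S[:,2]>.04)&(S[:,2]<.052)];print("stand",cv2.minAreaRect((s[:,:2]*1000).astype(np.float32)),s.mean(0))
print(onplane("top",109.5+(590.5-455)/4,189.5+68.5/4,.116),onplane("top",109.5+(706.5-455)/4,189.5+62.5/4,.090))
```

```text
collar [0.6168 0.1148 0.098 ] hinge [ 0.6125 -0.0674  0.053 ]
rim 737 [0.6171 0.1139 0.0964] [0.5971 0.0922 0.0955] [0.634  0.1353 0.0986]
(616.237548828125, 113.73148345947266) 23.990758895874023
ear [[0.5874 0.0813 0.0671]
 [0.6742 0.1451 0.07  ]] 0.06830021838010683
((631.2257690429688, 113.0255126953125), (64.37366485595703, 88.93075561523438), 88.77983093261719)
stand ((514.9511108398438, 365.0135803222656), (60.827239990234375, 152.1065216064453), 6.536221504211426) [0.5142 0.3619 0.0471]
[0.5041 0.3963 0.116 ] [0.5152 0.3068 0.09  ]
```

Run:
```python
from h import *
Q=cloud("top",np.load("top_d.npy"))
S=Q[150:270,30:140].reshape(-1,3);S=S[~np.isnan(S[:,0])]
for y in np.arange(.40,.75,.03):
    k=S[(abs(S[:,1]-y)<.015)&(S[:,0]>.38)&(S[:,0]<.64)]
    if len(k): print(round(y,2),k[:,2].max(),k[k[:,2].argmax()])
rel([.510,.4075,.21],0);print(read_state()['joint_pos'])
```

```text
0.4 0.11750953634714656 [0.5056 0.4136 0.1175]
0.43 0.11402049436245854 [0.5095 0.415  0.114 ]
0.46 0.08909836511215308 [0.5089 0.4733 0.0891]
0.49 0.11549742104456207 [0.5046 0.4768 0.1155]
0.52 0.17482924019813506 [0.4562 0.5349 0.1748]
0.55 0.17466622553918398 [0.4061 0.5511 0.1747]
0.58 0.20799533419474558 [0.4661 0.594  0.208 ]
0.61 0.20732509768069773 [0.4567 0.6083 0.2073]
0.64 0.20776824620167722 [0.468  0.6516 0.2078]
0.67 0.207794119750625 [0.4218 0.6845 0.2078]
0.7 0.2073189516718117 [0.5224 0.7137 0.2073]
0.73 0.20372975686407258 [0.5136 0.7177 0.2037]
shift mm [ 308.3835 -108.7169   -9.975 ] tilt 0.029758783665190244
tool y heading -0.1830540749018696
rz -0.1830540749018752
[ 0.0553  0.2948 -0.0688  1.2076 -0.0001  1.6293]
```

```bash
python3 -m crank '0 0 0 .04 -.013 -.01 .5;0 0 0 .08 -.026 -.01 .5;0 0 0 .12 -.04 -.01 .5;0 0 0 .16 -.055 -.01 .5;0 0 0 .2 -.07 -.01 .5;0 0 0 .24 -.083 -.01 .5;0 0 0 .28 -.097 -.01 .5;0 0 0 .308 -.109 -.01 .5'; python3 -m crank '0 0 0 0 0 0 .5;0 0 0 0 0 0 .5;0 0 0 0 0 0 .5;0 0 0 0 0 0 .5;0 0 0 0 0 0 .5;0 0 0 0 0 0 .5;0 0 0 0 0 0 .5;0 0 0 0 0 0 .5'
python3 - <<'E'
from h import *
T=tool();p,d=capture("wrist");np.save("w3.npy",d);np.save("w3T.npy",np.c_[T[0],T[1]]);cv2.imwrite("pics/w3.png",p[:,:,::-1])
P=cloud("wrist",d,T)
W=P[:,150:350].reshape(-1,3);W=W[(abs(W[:,0]-.51)<.03)&(abs(W[:,1]-.41)<.03)]
k=W[(W[:,2]>.111)&(W[:,2]<.125)];print(len(k),k.mean(0),k.min(0),k.max(0),cv2.minEnclosingCircle((k[:,:2]*1000).astype(np.float32)))
k=W[(W[:,2]>.084)&(W[:,2]<.095)];print("flange",k.mean(0),k.min(0),k.max(0),cv2.minEnclosingCircle((k[:,:2]*1000).astype(np.float32)))
print(pix("wrist",[.51,.4075,.116],T))
rel([.51,.4075,.095],0)
E
```

```text
clock: 6.87
tool_pos: [0.5088, 0.4099, 0.2105]
orientation: [-0.0, 0.708, 0.706, 0.001]
wrist_force: [1.1, 0.7, 0.1]
width: 0.751
grasp_force: 0.0
clock: 7.53
tool_pos: [0.51, 0.4068, 0.2104]
orientation: [0.0, 0.708, 0.706, 0.0]
wrist_force: [0.1, 0.3, -0.6]
width: 0.751
grasp_force: 0.0
253 [0.5104 0.4078 0.114 ] [0.5039 0.4004 0.1113] [0.517  0.4141 0.1157] ((510.4607238769531, 407.39178466796875), 6.9713850021362305)
flange [0.5104 0.4114 0.0902] [0.4983 0.398  0.0864] [0.5227 0.4199 0.0948] ((510.5355529785156, 407.5010070800781), 12.447548866271973)
(np.float64(251.88776858573488), np.float64(191.494085548808))
shift mm [  0.4689   0.1134 115.3578] tilt 0.0025936429290915755
tool y heading -0.1953527716179442
rz -0.19535277161794795
```

View pics/w3.png

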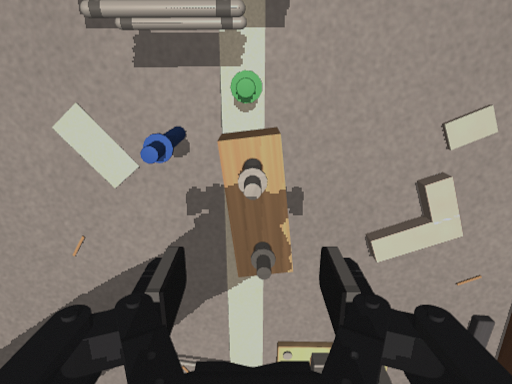

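The longer pin is upright under the tool at (252,185), with the short pin at (263,262) and the stand clear. I'll descend and grip.

```bash
python3 -m crank '0 0 0 .0004 .0005 .03 .5;0 0 0 .0004 .0005 .06 .5;0 0 0 .0004 .0005 .09 .5;0 0 0 .0004 .0005 .11 .5;0 0 0 .0004 .0005 .1155 .5;0 0 0 .0004 .0005 .1155 .5;0 0 0 .0004 .0005 .1155 -1;0 0 0 .0004 .0005 .1155 -1' 80;  python3 -m crank '0 0 0 0 0 0 -1;0 0 0 0 0 0 -1;0 0 0 0 0 0 -1;0 0 0 0 0 0 -1;0 0 0 0 0 0 -1;0 0 0 0 0 0 -1;0 0 0 0 0 0 -1;0 0 0 0 0 0 -1' 80; python3 -c "
from h import *
rel([.5105,.4075,.17],0)"
```

```text
clock: 8.25
tool_pos: [0.5116, 0.4089, 0.097]
orientation: [0.0, 0.708, 0.706, 0.002]
wrist_force: [-0.7, 0.4, 0.3]
width: 0.476
grasp_force: 0.0
clock: 8.92
tool_pos: [0.5112, 0.4088, 0.0968]
orientation: [0.0, 0.708, 0.706, 0.002]
wrist_force: [-0.8, -0.4, 7.5]
width: 0.127
grasp_force: 78.1
shift mm [ -1.1821  -0.4567 -73.1599] tilt 0.19076045374964112
tool y heading -0.13351100057807086
rz -0.13351100057806775
```

```bash
python3 -m crank '0 0 0 0 0 -.005 -1;0 0 0 0 0 -.015 -1;0 0 0 0 0 -.03 -1;0 0 0 0 0 -.05 -1;0 0 0 0 0 -.075 -1;0 0 0 0 0 -.1 -1;0 0 0 0 0 -.125 -1;0 0 0 0 0 -.125 -1'
python3 - <<'E'
from h import *
rel([.6168,.114,.22],0)
T=tool();p,d=capture("wrist");np.save("w4.npy",d);cv2.imwrite("pics/w4.png",p[150:330,160:360,::-1].repeat(3,0).repeat(3,1));
P=cloud("wrist",d,T);L=(P-T[1])@T[0];L=L.reshape(-1,3);k=L[(abs(L[:,0])<.02)&(abs(L[:,1])<.02)&(L[:,2]<.12)&(L[:,2]>-.02)]
for z in np.arange(-.02,.12,.01):
    q=k[abs(k[:,2]-z)<.005]
    if len(q):print(round(z,3),len(q),q.min(0)*1000,q.max(0)*1000)
print(read_state()['joint_pos'],read_state()['wrist_force'])
E
```

```text
clock: 9.58
tool_pos: [0.5128, 0.4098, 0.2267]
orientation: [0.001, 0.708, 0.706, 0.005]
wrist_force: [1.5, 0.7, 0.0]
width: 0.129
grasp_force: 78.4
shift mm [-295.5565  104.6259    5.9375] tilt 0.5876854775863675
tool y heading -0.13697051693832943
rz -0.13697051693833373
-0.02 1034 [ -8.0234 -18.7154 -19.9767] [ 11.0406  19.0568 -15.0135]
-0.01 909 [-12.1152 -18.6843 -14.9911] [10.9765 19.4302 -5.005 ]
0.0 337 [  2.5051 -16.8697  -4.9883] [10.8317 17.4571  4.8667]
0.01 467 [  2.0684 -10.1284   5.0021] [11.5113 10.7519 11.4013]
0.02 75 [ 3.5083 -5.9715 19.6238] [ 7.1155  5.6397 24.9817]
0.03 186 [ 0.4943 -7.5025 25.0458] [ 6.6349  7.7073 34.8006]
0.04 162 [ 0.5298 -7.2681 35.0408] [ 6.7391  7.8402 44.9649]
0.05 138 [ 0.4774 -7.5979 45.1285] [ 6.6022  7.7669 54.9987]
0.06 123 [ 0.8967 -7.2892 55.0325] [ 6.6297  7.4615 64.8888]
0.07 104 [ 0.3408 -7.6502 65.0061] [ 6.7066  7.6707 74.7783]
0.08 97 [ 0.0226 -7.7554 75.1195] [ 6.5899  7.3931 84.716 ]
0.09 7 [ 0.9688 -7.2627 85.0327] [ 5.7588  7.4109 85.6393]
[ 0.5758  0.3288  0.0285  1.2633 -0.0001  2.149 ] [-0.2232  0.0498 -1.721 ]
```

View pics/w4.png

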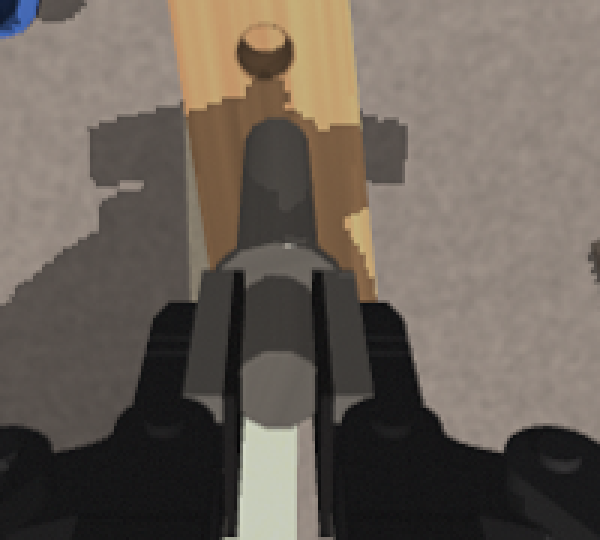

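The pin is held upright (stem between the pads, tip about 86 mm below the TCP) and the stand hole is empty. I'll refine the collar and go there.

```bash
python3 -m crank '0 0 0 -.04 .014 0 -1;0 0 0 -.08 .028 0 -1;0 0 0 -.12 .042 0 -1;0 0 0 -.16 .056 0 -1;0 0 0 -.2 .07 0 -1;0 0 0 -.235 .083 0 -1;0 0 0 -.265 .094 0 -1;0 0 0 -.28 .1 0 -1'
python3 - <<'E'
from h import *
M=np.load("w2T.npy");T=(M[:,:3],M[:,3]);d=np.load("w2.npy");P=cloud("wrist",d,T)
W=P[110:240,190:320].reshape(-1,3);W=W[np.hypot(W[:,0]-.6168,W[:,1]-.114)<.03]
for lo in(.0965,.097,.0973,.0976):
    k=W[(W[:,2]>lo)&(W[:,2]<.102)];print(lo,len(k),k.mean(0),cv2.minEnclosingCircle((k[:,:2]*1000).astype(np.float32)))
rel([.6168,.1153,.22],0)
E
```

```text
clock: 10.3
tool_pos: [0.6093, 0.1236, 0.2179]
orientation: [-0.0, 0.709, 0.705, -0.002]
wrist_force: [-0.2, 0.1, -1.3]
width: 0.131
grasp_force: 78.3
0.0965 260 [0.6169 0.1141 0.0969] ((616.7108154296875, 113.67509460449219), 16.270702362060547)
0.097 88 [0.6166 0.112  0.0973] ((616.701904296875, 114.28548431396484), 15.94697093963623)
0.0973 33 [0.618  0.1122 0.0976] ((616.9047241210938, 113.2914810180664), 15.01348876953125)
0.0976 12 [0.6201 0.1099 0.0979] ((617.3981323242188, 113.9820556640625), 14.553452491760254)
shift mm [-8.2477  7.582  -2.0749] tilt 0.18701657237151947
tool y heading -0.3514733384543684
rz -0.3514733384543689
```

```bash
python3 -m crank '0 0 0 -.006 .006 0 -1;0 0 0 -.008 .0075 0 -1;0 0 0 -.0083 .0075 0 -1;0 0 0 -.0083 .0075 0 -1;0 0 0 -.0083 .0075 0 -1;0 0 0 -.0083 .0075 0 -1;0 0 0 -.0083 .0075 0 -1;0 0 0 -.0083 .0075 0 -1'
python3 - <<'E'
from h import *
rel([.6168,.1151,.19],0)
T=tool();p,d=capture("wrist");P=cloud("wrist",d,T)
L=((P-T[1])@T[0]).reshape(-1,3);W=P.reshape(-1,3)
k=(abs(L[:,0])<.02)&(abs(L[:,1])<.012)&(L[:,2]>.025)&(L[:,2]<.08);q=L[k]
print("shank tool x max",np.percentile(q[:,0],97)*1000,"y mid",(np.percentile(q[:,1],1)+np.percentile(q[:,1],99))*500)
lo=q[q[:,2]>.06];hi=q[q[:,2]<.045];print(np.percentile(lo[:,0],97)*1000,np.percentile(hi[:,0],97)*1000)
w=W[(np.hypot(W[:,0]-.6168,W[:,1]-.114)<.03)&(W[:,2]>.0965)&(W[:,2]<.100)];print("collar",len(w),cv2.minEnclosingCircle((w[:,:2]*1000).astype(np.float32)) if len(w) else 0)
e=W[(abs(W[:,0]-.62)<.07)&(abs(W[:,1]-.114)<.05)&(W[:,2]>.067)&(W[:,2]<.073)];print(cv2.minAreaRect((e[:,:2]*1000).astype(np.float32)))
E
```

```text
clock: 10.97
tool_pos: [0.6166, 0.1201, 0.2199]
orientation: [0.0, 0.708, 0.707, 0.0]
wrist_force: [0.1, 0.1, -1.8]
width: 0.124
grasp_force: 78.3
shift mm [-5.0371  0.1698 29.9312] tilt 0.007902443184523104
tool y heading -0.07676433038992832
rz -0.0767643303899348
shank tool x max 6.386182227341968 y mid 0.0746543428234085
6.406945810135815 6.326295676515164
collar 163 ((616.7221069335938, 113.7427978515625), 16.185331344604492)
((631.3499145507812, 112.91278076171875), (64.65636444091797, 88.94467163085938), 88.62578582763672)
```

```bash
python3 -m crank '0 0 0 -.0048 .0002 .005 -1;0 0 0 -.0048 .0002 .01 -1;0 0 0 -.0048 .0002 .015 -1;0 0 0 -.0048 .0002 .02 -1;0 0 0 -.0048 .0002 .025 -1;0 0 0 -.0048 .0002 .028 -1;0 0 0 -.0048 .0002 .028 -1;0 0 0 -.0048 .0002 .028 -1';python3 -m crank '0 0 0 0 0 .005 -1;0 0 0 0 0 .009 -1;0 0 0 0 0 .013 -1;0 0 0 0 0 .017 -1;0 0 0 0 0 .021 -1;0 0 0 0 0 .025 -1;0 0 0 0 0 .027 -1;0 0 0 0 0 .027 -1'; python3 -c "
from h import *
rel([.6168,.1153,.107],0)"
```

```text
clock: 11.68
tool_pos: [0.6168, 0.1146, 0.1914]
orientation: [-0.0, 0.708, 0.706, -0.0]
wrist_force: [0.5, 0.1, -1.7]
width: 0.127
grasp_force: 78.3
clock: 12.35
tool_pos: [0.6165, 0.1145, 0.1639]
orientation: [-0.0, 0.708, 0.706, -0.001]
wrist_force: [0.2, -0.0, -1.1]
width: 0.126
grasp_force: 78.3
shift mm [ 0.7845  0.3542 56.9401] tilt 0.08041666935131017
tool y heading -0.14211470701597062
rz -0.14211470701597761
```

```bash
python3 -m crank '0 0 0 .0005 .0002 .004 -1;0 0 0 .0005 .0002 .008 -1;0 0 0 .0005 .0002 .012 -1;0 0 0 .0005 .0002 .016 -1;0 0 0 .0005 .0002 .02 -1;0 0 0 .0005 .0002 .024 -1;0 0 0 .0005 .0002 .028 -1;0 0 0 .0005 .0002 .03 -1';python3 -m crank '0 0 0 0 0 .004 -1;0 0 0 0 0 .008 -1;0 0 0 0 0 .012 -1;0 0 0 0 0 .016 -1;0 0 0 0 0 .02 -1;0 0 0 0 0 .024 -1;0 0 0 0 0 .026 -1;0 0 0 0 0 .026 -1'; python3 -c "
from h import *
rel([.6168,.1153,.107],0)"
```

```text
clock: 13.02
tool_pos: [0.6168, 0.115, 0.134]
orientation: [-0.0, 0.708, 0.706, -0.0]
wrist_force: [-0.1, -0.3, -1.5]
width: 0.127
grasp_force: 78.3
clock: 13.68
tool_pos: [0.6167, 0.115, 0.108]
orientation: [-0.0, 0.708, 0.706, -0.0]
wrist_force: [-0.5, 0.2, -1.5]
width: 0.128
grasp_force: 78.3
shift mm [0.2681 0.0843 1.0398] tilt 0.0740633038252388
tool y heading -0.14300861802508766
rz -0.14300861802509246
```

```bash
python3 -m crank '0 0 0 0 0 .001 -1;0 0 0 0 0 .0025 -1;0 0 0 0 0 .0025 -1;0 0 0 0 0 .0025 .3;0 0 0 0 0 .0025 .3;0 0 0 0 0 .0025 .3;0 0 0 0 0 .0025 .3;0 0 0 0 0 .0025 .3';python3 -m crank '0 0 0 0 0 0 .3;0 0 0 0 0 -.01 .3;0 0 0 0 0 -.03 .3;0 0 0 0 0 -.06 .3;0 0 0 0 0 -.09 .3;0 0 0 0 0 -.11 .3;0 0 0 0 0 -.11 .3;0 0 0 0 0 -.11 .3'
python3 - <<'E'
from h import *
T=tool();p,d=capture("wrist");P=cloud("wrist",d,T);W=P.reshape(-1,3)
w=W[(np.hypot(W[:,0]-.6168,W[:,1]-.114)<.03)&(W[:,2]>.11)&(W[:,2]<.16)];print("stem top",w[:,2].max());k=w[w[:,2]>w[:,2].max()-.006];print(cv2.minEnclosingCircle((k[:,:2]*1000).astype(np.float32)))
rel([.5137,-.3387,.22]);print(read_state()['joint_pos'])
E
```

```text
clock: 14.35
tool_pos: [0.6174, 0.1151, 0.1064]
orientation: [0.0, 0.708, 0.706, 0.0]
wrist_force: [-0.6, 0.7, 0.5]
width: 0.647
grasp_force: 0.0
clock: 15.02
tool_pos: [0.6187, 0.1152, 0.219]
orientation: [0.002, 0.708, 0.706, 0.002]
wrist_force: [-0.3, 0.3, -1.2]
width: 0.647
grasp_force: 0.0
stem top 0.12600052931410574
((618.034423828125, 113.78682708740234), 7.135730743408203)
shift mm [-454.0892 -102.6271   -3.134 ] tilt 0.06810498630693262
tool y heading -0.14003267395218877
[ 0.0815  0.2884 -0.0409  1.2404  0.      1.6547]
```

The pin is seated with its stem top at 126 mm. On to the cap.

```bash
python3 -m crank '0 0 -7 -.04 -.009 0 .5;0 0 -14 -.08 -.018 0 .5;0 0 -21 -.12 -.027 0 .5;0 0 -28 -.16 -.036 0 .5;0 0 -35 -.2 -.045 0 .5;0 0 -42 -.24 -.054 0 .5;0 0 -49 -.28 -.063 0 .5;0 0 -56 -.32 -.072 0 .5'; python3 -c "
from h import *
rel([.5137,-.3387,.2],80)"
```

```text
clock: 15.73
tool_pos: [0.5458, -0.1916, 0.2144]
orientation: [-0.002, 0.309, 0.951, 0.0]
wrist_force: [0.6, -0.5, 0.0]
width: 0.751
grasp_force: 0.0
shift mm [ -60.5932 -137.8211   14.2772] tilt 0.20395169997566814
tool y heading 53.964900847210124
rz -26.035099152789876
```

```bash
python3 -m crank '0 0 -6 -.015 -.035 .014 .5;0 0 -12 -.03 -.07 .014 .5;0 0 -18 -.045 -.105 .014 .5;0 0 -24 -.059 -.135 .014 .5;0 0 -26 -.059 -.135 .014 .5;0 0 -26 -.059 -.135 .014 .5;0 0 -26 -.059 -.135 .014 .5;0 0 -26 -.059 -.135 .014 .5'
python3 - <<'E'
from h import *
rel([.5137,-.3387,.2],80)
T=tool();p,d=capture("wrist");P=cloud("wrist",d,T);W=P.reshape(-1,3);np.save("w5.npy",d);np.save("w5T.npy",np.c_[T[0],T[1]])
cv2.imwrite("pics/w5.png",p[:,:,::-1])
W=W[(np.hypot(W[:,0]-.5137,W[:,1]+.3387)<.06)]
k=W[W[:,2]>.09];print(len(k),k.mean(0),k[:,2].max(),cv2.minAreaRect((k[:,:2]*1000).astype(np.float32)))
k=W[(W[:,2]>.062)&(W[:,2]<.072)];print("face",len(k),k.mean(0),cv2.minEnclosingCircle((k[:,:2]*1000).astype(np.float32)))
E
```

```text
clock: 16.4
tool_pos: [0.5147, -0.3329, 0.2011]
orientation: [-0.001, 0.09, 0.996, 0.001]
wrist_force: [-0.0, 0.2, -1.2]
width: 0.749
grasp_force: 0.0
shift mm [-0.0251 -5.8524  1.1261] tilt 0.14991676412282745
tool y heading 79.62411056346531
rz -0.37588943653469187
28022 [ 0.5051 -0.3394  0.2538] 0.28664919098293756 ((518.5473022460938, -339.2969665527344), (119.13646697998047, 55.693603515625), 78.56027221679688)
face 2378 [ 0.5161 -0.3428  0.0662] ((518.0787353515625, -343.2724914550781), 29.94811248779297)
```

View pics/w5.png

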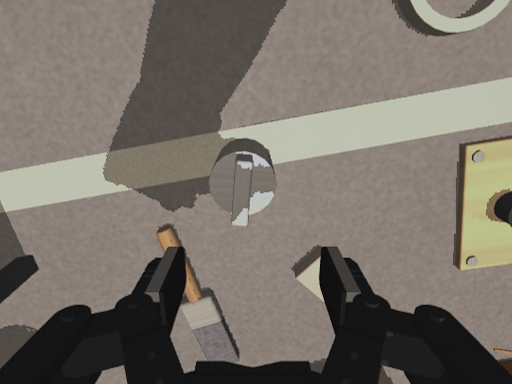

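The wrist view shows the cap at (243,178), with its grip bar running from (244,155) to (241,223). I'll compute the bar's heading.

Run:
```python
from h import *
M=np.load("w5T.npy");T=(M[:,:3],M[:,3]);W=cloud("wrist",np.load("w5.npy"),T).reshape(-1,3)
W=W[(np.hypot(W[:,0]-.5181,W[:,1]+.3433)<.04)]
k=W[(W[:,2]>.093)&(W[:,2]<.1)];print(len(k),k.mean(0),k[:,2].max(),cv2.minAreaRect((k[:,:2]*1000).astype(np.float32)))
c=np.cov(k[:,:2].T);w,v=np.linalg.eigh(c);h=np.degrees(np.arctan2(v[1,1],v[0,1]));print("bar heading",h)
rel([.5181,-.3433,.071],h+90)
```

```text
1038 [ 0.5168 -0.3429  0.0942] 0.09631025173026245 ((517.8058471679688, -343.20648193359375), (13.751785278320312, 55.628631591796875), 75.11217498779297)
bar heading 164.99623176072203
shift mm [ -5.0993  -9.9001 130.5008] tilt 0.10635424831893514
tool y heading 79.66647930091145
rz 4.670247540189422
```

```bash
python3 -m crank '0 0 4.6 -.005 -.01 .03 .4;0 0 4.6 -.005 -.01 .06 .4;0 0 4.6 -.005 -.01 .09 .4;0 0 4.6 -.005 -.01 .115 .4;0 0 4.6 -.005 -.01 .13 .4;0 0 4.6 -.005 -.01 .13 .4;0 0 4.6 -.005 -.01 .13 -1;0 0 4.6 -.005 -.01 .13 -1' 100;  python3 -m crank '0 0 0 0 0 0 -1;0 0 0 0 0 0 -1;0 0 0 0 0 0 -1;0 0 0 0 0 0 -1;0 0 0 0 0 0 -1;0 0 0 0 0 0 -1;0 0 0 0 0 0 -1;0 0 0 0 0 0 -1' 100; python3 -m crank '0 0 0 0 0 -.01 -1;0 0 0 0 0 -.03 -1;0 0 0 0 0 -.06 -1;0 0 0 0 0 -.09 -1;0 0 0 0 0 -.12 -1;0 0 0 0 0 -.15 -1;0 0 0 0 0 -.16 -1;0 0 0 0 0 -.16 -1'; python3 -c "
from h import *
rel([.6168,.1138,.23],-1.2)"
```

```text
clock: 17.12
tool_pos: [0.5195, -0.3449, 0.0736]
orientation: [0.001, 0.13, 0.992, -0.001]
wrist_force: [-0.2, 0.6, 1.0]
width: 0.429
grasp_force: 0.0
clock: 17.78
tool_pos: [0.5197, -0.3456, 0.0742]
orientation: [0.002, 0.13, 0.991, -0.0]
wrist_force: [0.8, 2.2, 6.8]
width: 0.14
grasp_force: 100.3
clock: 18.45
tool_pos: [0.5199, -0.3465, 0.2361]
orientation: [0.003, 0.13, 0.991, -0.002]
wrist_force: [-0.4, -0.5, -2.4]
width: 0.138
grasp_force: 99.2
shift mm [ 25.4549 469.7441   4.427 ] tilt 0.39362600386408825
tool y heading 75.01524580767027
rz 76.21524580767027
```

```bash
python3 -m crank '0 0 6.5 .002 .04 0 -1;0 0 13 .004 .08 0 -1;0 0 19.5 .007 .12 0 -1;0 0 26 .01 .16 0 -1;0 0 32.5 .012 .2 0 -1;0 0 39 .014 .24 0 -1;0 0 45 .016 .28 0 -1;0 0 51 .018 .31 0 -1'; python3 -c "
from h import *
rel([.6168,.115,.235],-1.2)"
```

```text
clock: 19.12
tool_pos: [0.5794, -0.0377, 0.2292]
orientation: [-0.002, 0.546, 0.838, -0.001]
wrist_force: [-0.1, 0.2, -1.5]
width: 0.138
grasp_force: 99.2
shift mm [124.6     95.8154  -5.784 ] tilt 0.2932007629321548
tool y heading 23.81011620019222
rz 25.010116200192215
```

```bash
python3 -m crank '0 0 6 .031 .024 -.005 -1;0 0 12 .062 .048 -.005 -1;0 0 18 .093 .072 -.005 -1;0 0 24 .115 .09 -.005 -1;0 0 25 .12 .095 -.005 -1;0 0 25 .12 .095 -.005 -1;0 0 25 .12 .095 -.005 -1;0 0 25 .12 .095 -.005 -1'
python3 - <<'E'
from h import *
rel([.6168,.1138,.165],-1.2)
T=tool();p,d=capture("wrist");P=cloud("wrist",d,T)
L=((P-T[1])@T[0]).reshape(-1,3);k=L[(abs(L[:,0])<.04)&(abs(L[:,1])<.04)&(L[:,2]>.0015)&(L[:,2]<.07)]
print(len(k),k.min(0)*1e3,k.max(0)*1e3)
f=k[k[:,2]<.009];print("face z",np.median(f[:,2]),cv2.minEnclosingCircle((f[:,:2]*1000).astype(np.float32)))
s=k[k[:,2]>.012]
from scipy.optimize import least_squares
r=least_squares(lambda q:np.hypot(s[:,0]-q[0],s[:,1]-q[1])-.03,[0,0],loss="soft_l1",f_scale=.0005);print("side",len(s),r.x*1e3,s[:,2].max())
for a,b in((.01,.03),(.03,.05),(.05,.075)):
    q=s[(s[:,2]>a)&(s[:,2]<b)]
    if len(q)>20: print(a,least_squares(lambda z:np.hypot(q[:,0]-z[0],q[:,1]-z[1])-.03,[0,0],loss="soft_l1",f_scale=.0005).x*1e3)
cv2.imwrite("pics/w6.png",p[:,:,::-1])
E
```

```text
clock: 19.78
tool_pos: [0.6178, 0.1065, 0.2355]
orientation: [-0.001, 0.713, 0.701, -0.002]
wrist_force: [0.1, -0.4, -1.1]
width: 0.137
grasp_force: 99.1
shift mm [ 7.3566 -0.8504 70.4465] tilt 0.20024842146067084
tool y heading -0.9818136676461615
rz 0.218186332353838
6671 [-14.452  -29.0935   1.5048] [32.1267 30.3288 69.9277]
face z 0.007702552691544664 ((1.9867570400238037, 0.6386092305183411), 29.887462615966797)
side 2281 [1.3713 0.9055] 0.06992768445254013
0.01 [1.3018 0.7339]
0.03 [1.3864 0.9249]
0.05 [1.4553 1.1432]
```

View pics/w6.png

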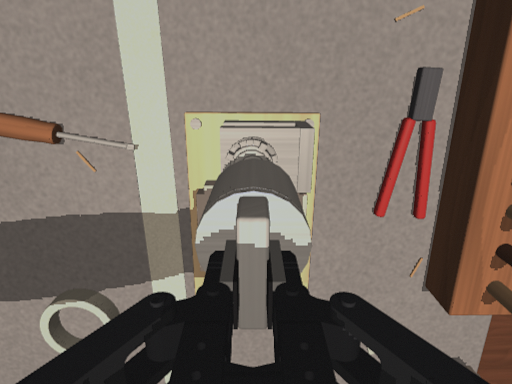

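The cap is held level above the collar, with its centre offset about (+1.7, +0.7) mm in the tool's x, y. I'll lower it in stages.

```bash
python3 -m crank '0 0 .2 .0055 -.0015 .005 -1;0 0 .2 .0055 -.0015 .015 -1;0 0 .2 .0055 -.0015 .025 -1;0 0 .2 .0055 -.0015 .035 -1;0 0 .2 .0055 -.0015 .045 -1;0 0 .2 .0055 -.0015 .05 -1;0 0 .2 .0055 -.0015 .05 -1;0 0 .2 .0055 -.0015 .05 -1'; python3 -c "
from h import *
rel([.6161,.1120,.162],-1.2)"
```

```text
clock: 20.5
tool_pos: [0.6172, 0.1129, 0.1866]
orientation: [-0.0, 0.714, 0.7, -0.0]
wrist_force: [0.6, 0.1, -2.2]
width: 0.14
grasp_force: 99.2
shift mm [-0.9114 -1.0463 24.5985] tilt 0.07237967672500842
tool y heading -1.173227367570797
rz 0.026772632429199916
```

```bash
python3 -m crank '0 0 0 -.0009 -.001 .003 -1;0 0 0 -.0009 -.001 .006 -1;0 0 0 -.0009 -.001 .009 -1;0 0 0 -.0009 -.001 .012 -1;0 0 0 -.0009 -.001 .015 -1;0 0 0 -.0009 -.001 .018 -1;0 0 0 -.0009 -.001 .02 -1;0 0 0 -.0009 -.001 .02 -1'; python3 -m crank '0 0 0 0 0 .001 -1;0 0 0 0 0 .002 -1;0 0 0 0 0 .003 -1;0 0 0 0 0 .004 -1;0 0 0 0 0 .005 -1;0 0 0 0 0 .005 -1;0 0 0 0 0 .005 -1;0 0 0 0 0 .005 -1'; python3 -c "
from h import *
rel([.6161,.1120,.162],-1.2);print(read_state()['wrist_force'],read_state()['ft_torque'])"
```

```text
clock: 21.17
tool_pos: [0.6161, 0.112, 0.1666]
orientation: [-0.0, 0.714, 0.7, -0.0]
wrist_force: [0.2, -0.1, -2.7]
width: 0.138
grasp_force: 99.2
clock: 21.83
tool_pos: [0.6166, 0.1121, 0.1624]
orientation: [0.0, 0.714, 0.7, 0.0]
wrist_force: [0.1, 1.0, -2.2]
width: 0.136
grasp_force: 99.2
shift mm [-0.0835 -0.5049  0.3716] tilt 0.006279123660469161
tool y heading -1.1726816691685324
rz 0.027318330831462845
[ 0.072   0.9601 -2.1957] [-0.0043  0.032  -0.0011]
```

```bash
python3 -m crank '0 0 0 0 0 .0005 -1;0 0 0 0 0 .001 -1;0 0 0 0 0 .0015 -1;0 0 0 0 0 .002 -1;0 0 0 0 0 .002 -1;0 0 0 0 0 .002 -1;0 0 0 0 0 .002 -1;0 0 0 0 0 .002 -1'
python3 - <<'E'
from h import *
rel([.6161,.1120,.162],-1.2);print(read_state()['wrist_force'],read_state()['ft_torque'])
T=tool();p,d=capture("wrist");P=cloud("wrist",d,T);W=P.reshape(-1,3);W=W[np.hypot(W[:,0]-.6168,W[:,1]-.1138)<.04]
f=W[(W[:,2]>.145)&(W[:,2]<.16)];print("face z",np.median(f[:,2]),cv2.minEnclosingCircle((f[:,:2]*1000).astype(np.float32)))
E
```

```text
clock: 22.5
tool_pos: [0.6167, 0.1121, 0.1607]
orientation: [0.0, 0.714, 0.7, 0.0]
wrist_force: [0.1, -0.9, 1.9]
width: 0.139
grasp_force: 99.8
shift mm [-0.1325 -0.6427 -1.2869] tilt 0.032075287783842284
tool y heading -1.1703968854761497
rz 0.02960311452385156
[ 0.1066 -0.8819  1.8608] [0.0108 0.1984 0.0359]
face z 0.15292474290070213 ((617.2853393554688, 114.18799591064453), 29.91172981262207)
```

```bash
python3 -m crank '0 0 -5 0 .0002 0 -1;0 0 -10 0 .0003 0 -1;0 0 -15 0 .0005 0 -1;0 0 -20 -.0001 .0007 0 -1;0 0 -25 -.0001 .0009 0 -1;0 0 -30 -.0001 .001 0 -1;0 0 -35 0 .0012 0 -1;0 0 -41 0 .0014 0 -1'; python3 -c "
from h import *
rel([.6161,.1120,.162],39.8);print(read_state()['wrist_force'],read_state()['ft_torque'])"
```

```text
clock: 23.22
tool_pos: [0.6177, 0.112, 0.1597]
orientation: [-0.0, 0.422, 0.907, -0.0]
wrist_force: [-0.8, -0.8, -1.3]
width: 0.143
grasp_force: 99.2
shift mm [ 0.9998 -1.2597 -2.281 ] tilt 0.03533755424408436
tool y heading 40.09327780601985
rz 0.29327780601985864
[-0.8232 -0.8367 -1.3138] [-0.0337  0.0052 -0.0276]
```

```bash
python3 -m crank '0 0 0 0 0 .0015 -1;0 0 0 0 0 .003 -1;0 0 0 0 0 .0045 -1;0 0 0 0 0 .006 -1;0 0 0 0 0 .007 -1;0 0 0 0 0 .0075 -1;0 0 0 0 0 .0075 -1;0 0 0 0 0 .0075 -1'; python3 -c "
from h import *
rel([.6161,.1120,.152],39.8);print(read_state()['wrist_force'],read_state()['ft_torque'])"
```

```text
clock: 23.88
tool_pos: [0.618, 0.1121, 0.1528]
orientation: [0.0, 0.424, 0.906, 0.0]
wrist_force: [0.4, 0.3, -1.8]
width: 0.142
grasp_force: 99.2
shift mm [ 1.161  -1.4963  0.8248] tilt 0.0059741439959001275
tool y heading 39.81632809719088
rz 0.01632809719089323
[ 0.4458  0.3106 -1.8148] [ 0.0536 -0.0035  0.0386]
```

```bash
python3 -m crank '0 0 4 0 -.0001 .0004 -1;0 0 8 -.0001 -.0003 .0009 -1;0 0 12 -.0001 -.0004 .0013 -1;0 0 16 -.0001 -.0006 .0018 -1;0 0 20 -.0001 -.0007 .0022 -1;0 0 24 -.0001 -.0008 .0027 -1;0 0 28 -.0001 -.001 .0031 -1;0 0 32 -.0001 -.0011 .0036 -1'; python3 -c "
from h import *
rel([.6161,.1120,.144],39.8);print(read_state()['wrist_force'],read_state()['ft_torque'])"
```

```text
clock: 24.55
tool_pos: [0.6172, 0.1113, 0.1493]
orientation: [0.0, 0.659, 0.753, 0.0]
wrist_force: [-0.2, -0.4, -2.3]
width: 0.137
grasp_force: 99.2
shift mm [ 0.882  -1.0409  5.2907] tilt 0.013345981766975485
tool y heading 7.617661812355368
rz -32.18233818764463
[-0.1997 -0.3913 -2.3477] [ 0.0072 -0.0193  0.0021]
```

```bash
python3 -m crank '0 0 4 0 -.0001 .0004 -1;0 0 8 .0001 -.0003 .0009 -1;0 0 12 .0001 -.0004 .0013 -1;0 0 16 .0002 -.0005 .0018 -1;0 0 20 .0002 -.0007 .0022 -1;0 0 24 .0003 -.0008 .0027 -1;0 0 28 .0004 -.0009 .0031 -1;0 0 32 .0005 -.001 .0036 -1'; python3 -c "
from h import *
rel([.6161,.1120,.144],39.8);print(read_state()['wrist_force'],read_state()['ft_torque'])"
```

```text
clock: 25.22
tool_pos: [0.6159, 0.1116, 0.1456]
orientation: [-0.0, 0.84, 0.542, -0.0]
wrist_force: [-0.3, -0.7, -1.8]
width: 0.136
grasp_force: 99.2
shift mm [0.444  0.0541 1.6262] tilt 0.0255140036656525
tool y heading -24.377308491686446
rz -64.17730849168645
[-0.2571 -0.7057 -1.7823] [-0.0162  0.1263  0.0042]
```

```bash
python3 -m crank '0 0 3 .0001 -.0001 .0004 -1;0 0 6 .0001 -.0002 .0008 -1;0 0 9 .0002 -.0002 .0012 -1;0 0 12 .0003 -.0003 .0015 -1;0 0 15 .0003 -.0004 .0018 -1;0 0 18 .0004 -.0004 .0021 -1;0 0 18 .0004 -.0004 .0021 -1;0 0 18 .0004 -.0004 .0021 -1'; python3 -c "
from h import *
rel([.6161,.1120,.144],39.8);print(read_state()['wrist_force'],read_state()['ft_torque'])"
```

```text
clock: 25.88
tool_pos: [0.6157, 0.112, 0.1441]
orientation: [0.0, 0.914, 0.406, -0.0]
wrist_force: [-3.0, -1.1, 3.7]
width: 0.141
grasp_force: 99.9
shift mm [0.2761 0.3016 0.1267] tilt 0.025434022497977764
tool y heading -42.10362246695488
rz -81.90362246695489
[-2.9592 -1.0749  3.6792] [-0.2222  0.7134  0.0317]
```

```bash
python3 -m crank '0 0 2 0 0 .0002 -1;0 0 4 .0001 0 .0004 -1;0 0 6 .0001 -.0001 .0005 -1;0 0 8 .0002 -.0001 .0005 -1;0 0 8 .0002 -.0001 .0005 -1;0 0 8 .0002 -.0001 .0005 -1;0 0 8 .0002 -.0001 .0005 -1;0 0 8 .0002 -.0001 .0005 -1'
python3 - <<'E'
from h import *
rel([.6161,.1120,.144],39.8);print(read_state()['wrist_force'],read_state()['ft_torque'])
T=tool();p,d=capture("wrist");P=cloud("wrist",d,T);W=P.reshape(-1,3);W=W[np.hypot(W[:,0]-.6168,W[:,1]-.1138)<.04]
f=W[(W[:,2]>.125)&(W[:,2]<.145)];print("face z",np.median(f[:,2]),cv2.minEnclosingCircle((f[:,:2]*1000).astype(np.float32)))
E
```

```text
clock: 26.55
tool_pos: [0.6158, 0.1124, 0.1441]
orientation: [-0.0, 0.94, 0.341, -0.0]
wrist_force: [-3.3, 0.0, 4.8]
width: 0.143
grasp_force: 100.2
shift mm [0.0061 0.535  0.0998] tilt 0.011318664396622852
tool y heading -50.10081991464398
rz -89.90081991464398
[-3.2882  0.0254  4.7624] [-0.1001  0.9228  0.0014]
face z 0.1362219140152902 ((618.444580078125, 113.14730834960938), 29.897369384765625)
```

```bash
python3 -m crank '0 0 0 0 0 -.0003 0;0 0 0 0 0 -.0003 0;0 0 0 0 0 -.0003 0;0 0 0 0 0 -.0003 0;0 0 0 0 0 -.0003 0;0 0 0 0 0 -.0003 0;0 0 0 0 0 -.01 0;0 0 0 0 0 -.03 0'; python3 -m crank '0 0 0 0 0 -.03 0;0 0 0 0 0 -.06 0;0 0 0 0 0 -.08 0;0 0 0 0 0 -.08 0;0 0 0 0 0 -.08 0;0 0 0 0 0 -.08 0;0 0 0 0 0 -.08 0;0 0 0 0 0 -.08 0'
python3 - <<'E'
from h import *
T=tool();p,d=capture("wrist");P=cloud("wrist",d,T);W=P.reshape(-1,3);cv2.imwrite("pics/w7.png",p[:,:,::-1])
e=W[(abs(W[:,0]-.62)<.07)&(abs(W[:,1]-.114)<.05)&(W[:,2]>.06)&(W[:,2]<.075)];print("ear",len(e),np.median(e[:,2]))
W=W[np.hypot(W[:,0]-.6168,W[:,1]-.1138)<.04]
f=W[(W[:,2]>.13)&(W[:,2]<.15)];print("face z",np.median(f[:,2]),cv2.minEnclosingCircle((f[:,:2]*1000).astype(np.float32)))
f=W[(W[:,2]>.16)&(W[:,2]<.175)];print("bar",np.median(f[:,2]),cv2.minAreaRect((f[:,:2]*1000).astype(np.float32)))
E
```

```text
clock: 27.27
tool_pos: [0.6137, 0.1122, 0.1707]
orientation: [-0.001, 0.94, 0.341, -0.003]
wrist_force: [-0.1, -0.6, 0.4]
width: 0.501
grasp_force: 0.0
clock: 27.93
tool_pos: [0.6149, 0.1123, 0.2513]
orientation: [-0.0, 0.94, 0.341, -0.002]
wrist_force: [-0.7, 0.9, -0.2]
width: 0.501
grasp_force: 0.0
ear 2581 0.06816677953640093
face z 0.13618118046986288 ((618.4998779296875, 112.78740692138672), 30.011964797973633)
bar 0.16406252967770868 ((618.7481079101562, 112.99232482910156), (55.69054412841797, 13.797194480895996), 40.27552032470703)
```

View pics/w7.png

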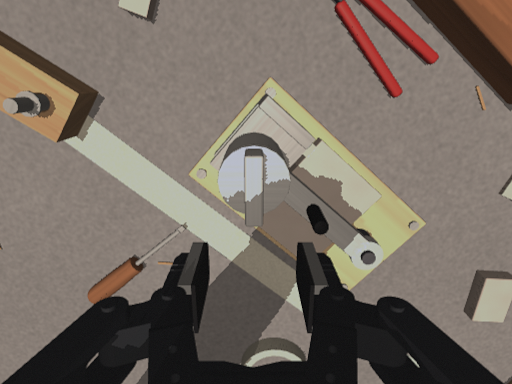

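The last picture shows the cap home at (254,178): its face is 68.0 mm above the measured ear. The keeper is closed and pinned, and the gripper is clear. I'm handing in.

```bash
python3 -c "
from cell import *
print(close_job())"
```

```text
the job is handed in; nothing more can be done
None
```

I handed in the job after about 28 s of the 72 s. The keeper is closed, the long pin is seated, and the cap was set on the lands, backed off and screwed home with its rim measured flush on the upper ear. The gripper is clear, and I got no verdict back.

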